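# Check the self-closing waste bin

## Robot

A 7-joint arm with a two-finger parallel gripper is mounted at the origin on a cart in front of the work surface, level with it; the furniture and walls round the work are solid. World frame = base frame: x ahead of the robot, y to its left, z up, the work surface at z = 0. Lengths are in m, angles in rad, forces in N, time in s.
With the tool pointing down it reaches from about 0.425 to 0.925 m from the base axis. Payload 6.8 kg.
Tool frame: the origin (TCP) lies on the centre line of the jaws, within the pads' length; the fingertips stand 8 mm ahead of it and the grasp point (between the pads) lies 11 mm behind it; z points along the fingers, y is the direction in which the jaws open and shut (so a half turn about z gives the same grasp; the last joint's range is limited). The gripper opens to 88 mm and grips with 3 to 60 N. Pads are 20 mm wide; open, the fingers measure 115 mm over their backs; the gripper's body (75 mm by 178 mm) begins 61 mm behind the grasp point.
Start: joints at [-1.398, 0.477, 0.022, 1.555, -0.011, 1.109, -0.083], TCP at [0.187, 0.649, 0.231] pointing down, gripper open.
Joint ranges: [-2.96, 2.96], [-0.34, 2.1], [-1.41, 1.46], [0.24, 2.44], [-1.37, 4.51], [0.17, 1.92], [-2.96, 2.96]. Speed limits (rad/s): [2.39, 2.39, 3.14, 3.14, 3.14, 3.14, 3.14].

## Interface

Orientations are given as a unit quaternion [w, x, y, z].
In Python, from plant import arm gives the robot as it stands.
- The arm moves only by the shell command python3 -m inch 'ROWS'. ROWS is JSON, a list of rows, each an object of numbers: "tx", "ty", "tz": the shift along the world's x, y, z in cm; "rx", "ry", "rz": the turn, a rotation vector about the world's x, y, z in rad; "jaw": the closure, from 0 (fully open) to 1 (shut). A call has 1 to 10 rows; each row is the pose to reach, as a shift and turn from the pose commanded when the call began; what a row does not reach only later rows make up. A row lasts 1/12 s, in which the tool goes at most 41.7 mm and 7.16 degrees, less where a joint would pass 70% of its speed; a pose out of reach is approached as far as the arm can. A call with a gripper value outside its range is refused whole. The fingers move at their own pace and stop on an object; the grip force is fixed at half the most. Time passes only in rows, so rows that repeat a pose let the fingers close. It gives the time, the measured TCP pose, the force and the opening at its end, in the units of the state.
- arm.state(): the state, without advancing time (a new reading comes with each control period).
- arm.read_camera(name): name is "scene" or "side" or "wrist"; returns a dict with "img" (384x512x3 uint8, red, green, blue), "fov_y" (degrees; the focal length in pixels is half the picture's height over the tangent of half this angle, whatever the lens; pixels are square), "cx", "cy" (the principal point, pixels), "world_from_camera" (4x4, takes a point from camera to world coordinates). Camera axes: x right, y down, z forward; pixel columns grow to the right and rows downward; lengths in m; the calibration is good to about 2 mm. A picture is of the moment at which its call begins. There is no depth.
- arm.sign_off(): hands the job in, once; it reports no verdict.
The state is a dict: "time_s": time; "joint_pos": joint angles; "joint_vel": joint speeds; "effort": joint torques, N m; "ee_pos": TCP position; "tcp_rot": TCP orientation; "wrist_force": force on the tool from outside, world axes, zero at the start; "wrist_torque": the same for the moment, N m; "grip_width": finger opening in m.
Only numpy, scipy, OpenCV 4.12 (cv2) and the standard library are available. Lean on these libraries where they do the work, as an engineer would, in place of code of your own. Each camera call takes 0.05 s, during which the arm holds its last target.

## Task

Check that the grey waste bin's lid works: first slide the masking tape roll out from under the bin's orange lever, flat along the worktop and well clear of the lever, without picking it up or tipping it. Then press the lever right down so that the lid stands fully open, hold it there for two seconds, and ease the lever up again so that the lid comes down gently, without slamming, until it is fully shut. Move the lid only by its lever, and leave the other things on the worktop where they are.

Things in the scene. Friction and masses are not known exactly. Their poses are not given: they have to be found in the camera images.
- bin: Fixed grey sheet-steel bench bin, 130 deep x 160 wide x 135 mm high to its rim, on a dark plinth 50 mm high; lid on top adds 10 mm. Origin: centre of its underside on the worktop. Its -x axis points out of its front, where the lever sticks out towards the robot; y runs along its width; z up.
- lever_pad (a point): Centre of the top face of the lever's orange pad, 36 mm (bin x) by 38 mm (bin y), 6 mm thick. At rest it is 62 mm above the worktop and 199 mm in front (bin -x) of the bin's origin, 134 mm from the bin's front wall; fully pressed the top is about 21 mm above the worktop. Only a 12 mm bar joins the pad to the bin.
- bin_lever (a joint): Lever angle, rad: 0 at rest (up), 0.34 fully down on its stop. It pivots about a level axis 120 mm behind the pad's centre and 45 mm above the worktop. Pressing at the pad takes about 5 to 10 N; let go, it springs up at once and the lid slams. The tape roll, if under the pad, stops it at about 0.2.
- bin_lid (a joint): Lid angle, rad: 0 shut, 1.1 fully open; hinged at the bin's back, linked to the lever (always 3.24 times the lever angle). Fully open counts from 1.03. Closing faster than 2 rad/s at any moment is a slam; a lever eased up over about 2 s or more is gentle.
- lid_edge (a point): Middle of the lid's front edge; shut, it is 141 mm above the worktop, and swings up and back as it opens.
- tape_roll: Loose roll of masking tape lying flat, tan ring 96 mm across, 25 mm high. Origin: centre of its underside. Starts with its centre 46 to 56 mm from the pad's centre, on the robot's side, far part under the pad. Well clear: centres at least 85 mm apart seen from above. The worktop is free 120 mm to its right (-y); a fixed dark tray 45 mm high lies beyond x = 0.52 on that side.
- tin_pint: Bystander: small open paint tin, 91 mm across, 98 mm high. Origin: centre of its underside.
- mix_cup: Bystander: clear plastic mixing cup, 89 mm across, 108 mm high. Origin: centre of its underside.
- toner: Bystander: small bottle with black cap and yellow band, 42 mm across, 114 mm high. Origin: centre of its underside.
- marker_red: Bystander: white marker with red cap, 140 mm long, 16 mm thick, lying. Origin: centre of its underside.
- marker_green: Bystander: white marker with green cap, 140 mm long, 16 mm thick, lying. Origin: centre of its underside.
- flat_brush: Bystander: flat paint brush with wooden handle, 214 mm long, 42 mm wide, lying. Origin: centre of its underside.
Not all that is in view belongs to the job. Several things have the shape of the tape_roll; the one meant has the colours described above.

How it is judged:
By the outcome, as a careful person would: the job done as asked, in the order asked, and still so for the second after the job is handed in, with the robot touching nothing.
It also fails if it takes over 58 s, if anything falls off the work surface, if the arm or the gripper's body presses on something with over 40 N, if the wrist force passes 120 N, or if a joint passes its speed limit or range.

## Working session

There is one attempt and no reset: what is moved stays moved. The work goes in short steps, Python scripts to look and compute and a shell command to move; the robot and the scene stay as the last step left them, time stands still between calls to the robot, and variables do not carry over. Pictures are saved under pics/ and viewed, and the job is handed in when it is done.

```bash
mkdir -p pics; ls
cat > h.py <<'E'
import numpy as np, cv2
from plant import arm
def snap(n,fn):
    c=arm.read_camera(n); cv2.imwrite('pics/'+fn,c['img'][:,:,::-1]); np.savez('pics/'+fn+'.npz',**c); return c
def load(fn):
    return dict(np.load('pics/'+fn+'.npz'))
def ray(c,u,v):
    f=c['img'].shape[0]/2/np.tan(np.radians(float(c['fov_y']))/2)
    T=c['world_from_camera']; d=T[:3,:3]@np.array([(u-c['cx'])/f,(v-c['cy'])/f,1]); return T[:3,3],d
def onz(c,u,v,z):
    o,d=ray(c,u,v); return o+d*(z-o[2])/d[2]
def proj(c,p):
    f=c['img'].shape[0]/2/np.tan(np.radians(float(c['fov_y']))/2)
    T=c['world_from_camera']; q=T[:3,:3].T@(np.array(p)-T[:3,3]); return q[:2]/q[2]*f+np.array([c['cx'],c['cy']])
E
python3 - <<'E'
from h import *
for n in ['scene','side','wrist']:
    c=snap(n,n+'0.png'); print(n,c['fov_y'],c['cx'],c['cy'],np.round(c['world_from_camera'],3).tolist())
print(arm.state())
E
```

```text
pics
scene 43.637673489062195 256.77339412083273 183.8610803026597 [[-0.755, -0.463, 0.465, -0.28], [-0.656, 0.546, -0.521, 0.82], [-0.013, -0.698, -0.716, 1.398], [0.0, 0.0, 0.0, 1.0]]
side 52.680365676075176 262.1240611287016 188.3215870404003 [[0.871, -0.327, 0.367, 0.064], [-0.491, -0.596, 0.636, -0.941], [0.011, -0.734, -0.679, 0.975], [0.0, 0.0, 0.0, 1.0]]
wrist 63.429666229873945 246.01977600753725 191.62129355501565 [[0.277, 0.926, 0.258, 0.117], [0.961, -0.266, -0.076, 0.668], [-0.002, 0.269, -0.963, 0.384], [0.0, 0.0, 0.0, 1.0]]
{'time_s': 0.15, 'joint_pos': array([-1.39811034,  0.47759205,  0.02231652,  1.55614157, -0.01148257,
        1.1093154 , -0.08309978]), 'joint_vel': array([-0.00032161, -0.00177015,  0.00067481, -0.00244593, -0.00074701,
       -0.00102428, -0.00013802]), 'effort': array([ 2.80548411e-03, -5.83291268e+01,  1.53661385e+00, -2.72879112e+01,
       -5.42303442e-02,  1.43982220e-02,  8.57762279e-05]), 'ee_pos': array([0.18692239, 0.6481638 , 0.22995163]), 'tcp_rot': array([-4.68216372e-05,  1.39905781e-01,  9.90164598e-01, -6.62640894e-04]), 'wrist_force': array([ 0.60696427, -0.63403953, -0.28195155]), 'wrist_torque': array([-0.01080843, -0.03111926, -0.03626603]), 'grip_width': 0.08773135000319854}
```

View pics/scene0.png

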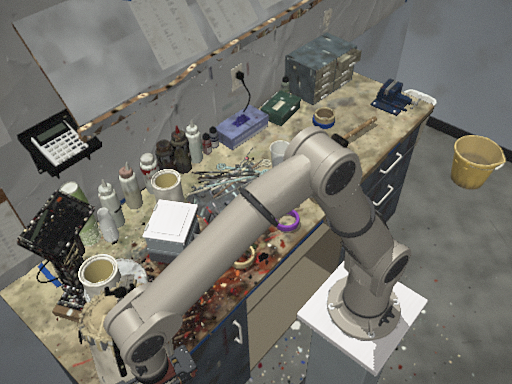

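View pics/side0.png

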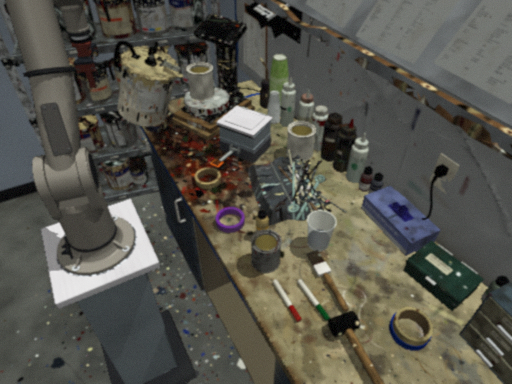

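View pics/wrist0.png

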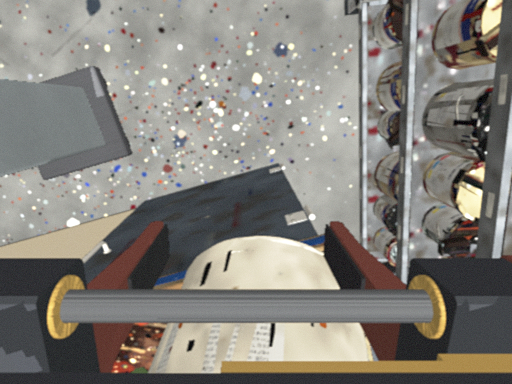

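Run:
```python
from h import *
c=load('side0.png'); im=c['img'][90:250,130:310,::-1]
cv2.imwrite('pics/sidecrop0.png',cv2.resize(im,None,fx=4,fy=3.7,interpolation=cv2.INTER_CUBIC)[:600])
im=c['img'][90:240,130:310,::-1]
cv2.imwrite('pics/sidecrop0.png',cv2.resize(im,None,fx=4,fy=4,interpolation=cv2.INTER_CUBIC))
c=load('scene0.png'); im=c['img'][180:300,130:310,::-1]
cv2.imwrite('pics/scenecrop0.png',cv2.resize(im,None,fx=4,fy=4,interpolation=cv2.INTER_CUBIC))
```

```text
(no output)
```

View pics/sidecrop0.png

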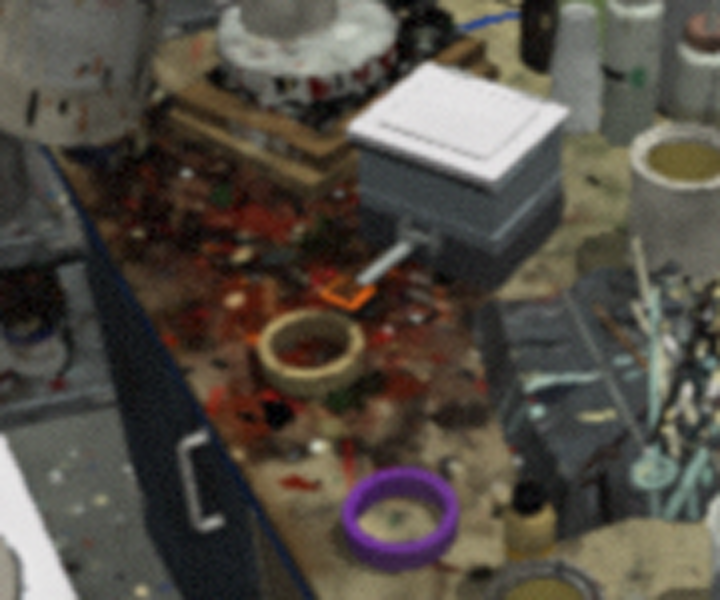

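View pics/scenecrop0.png

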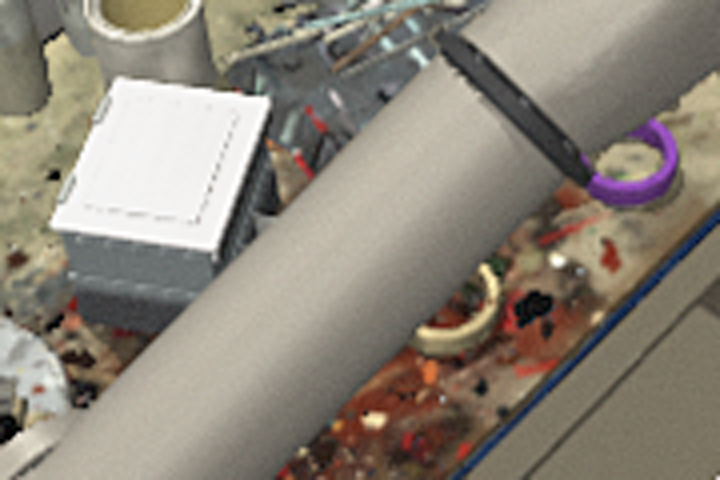

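Run:
```python
from h import *
c=load('side0.png'); im=c['img']; hsv=cv2.cvtColor(im,cv2.COLOR_RGB2HSV)
def mk(lo,hi,box):
    m=cv2.inRange(hsv,np.array(lo),np.array(hi)); z=np.zeros_like(m); x0,y0,x1,y1=box; z[y0:y1,x0:x1]=m[y0:y1,x0:x1]; return z
m=mk((5,190,150),(20,255,255),(200,150,235,172))
n,l,s,ce=cv2.connectedComponentsWithStats(m); print(s,ce)
k=1+np.argmax(s[1:,4]); print('pad',onz(c,*ce[k],0.060))
# tape
m=mk((15,50,90),(32,190,255),(188,160,228,195))
n,l,s,ce=cv2.connectedComponentsWithStats(m); k=1+np.argmax(s[1:,4]); print(s[k],ce[k])
# outer contour, centre: project extremes: rays at mid height
cs,_=cv2.findContours((l==k).astype(np.uint8),cv2.RETR_EXTERNAL,cv2.CHAIN_APPROX_NONE)
p=np.vstack(cs)[:,0]; 
for z in (0.0,0.025):
    w=np.array([onz(c,u,v,z)[:2] for u,v in p]); print(z,w.min(0),w.max(0),cv2.minEnclosingCircle(w.astype(np.float32)))
m=mk((125,90,60),(160,255,255),(205,195,255,240)); pp=np.argwhere(m)[:,::-1]
w=np.array([onz(c,u,v,0.012)[:2] for u,v in pp]);print('purple',w.min(0),w.max(0))
# bin lid corners
for u,v in [(348,128),(430,62),(568,112),(492,184)]:
    print('lid',onz(c,u/4+130,v/4+90,0.143))
print('toner cap',onz(c,532/4+130,495/4+90,.114))
```

```text
[[     0      0    512    384 196588]
 [   211    162     12      5     20]] [[255.50389647 191.50280282]
 [217.2        163.95      ]]
pad [0.47671775 0.11146288 0.06      ]
[194 167  27  18 164] [206.48780488 177.21341463]
0.0 [0.39158613 0.08160836] [0.49191835 0.18806484] ((0.4413740932941437, 0.13491441309452057), 0.054036132991313934)
0.025 [0.38318104 0.05537383] [0.48093993 0.1590999 ] ((0.43169206380844116, 0.10731270164251328), 0.05265278369188309)
purple [ 0.36406875 -0.17709252] [ 0.46585711 -0.05966461]
lid [0.54522373 0.24979188 0.143     ]
lid [0.66977281 0.3212012  0.143     ]
lid [0.74662138 0.17291422 0.143     ]
lid [0.62306125 0.10137235 0.143     ]
toner cap [ 0.47480974 -0.23643392  0.114     ]
```

```bash
python3 -m inch '[{"tz":3},{"tz":6},{"tx":1.4,"ty":-3.2,"tz":7},{"tx":2.9,"ty":-6.4,"tz":7,"jaw":0},{"tx":4.3,"ty":-9.6,"tz":7,"jaw":1},{"tx":5.8,"ty":-12.8,"tz":7,"jaw":1},{"tx":7.2,"ty":-16,"tz":7,"jaw":1},{"tx":8.7,"ty":-19.2,"tz":7,"jaw":1},{"tx":10.1,"ty":-22.4,"tz":7,"jaw":1},{"tx":11.5,"ty":-25.6,"tz":7,"jaw":1}]'
```

```text
$[0]: bad value
```

```bash
python3 -m inch '[{"tx":0,"ty":0,"tz":3,"rx":0,"ry":0,"rz":0,"jaw":0},{"tx":0,"ty":0,"tz":6,"rx":0,"ry":0,"rz":0,"jaw":0},{"tx":1.4,"ty":-3.2,"tz":7,"rx":0,"ry":0,"rz":0,"jaw":0},{"tx":2.9,"ty":-6.4,"tz":7,"rx":0,"ry":0,"rz":0,"jaw":0},{"tx":4.3,"ty":-9.6,"tz":7,"rx":0,"ry":0,"rz":0,"jaw":1},{"tx":5.8,"ty":-12.8,"tz":7,"rx":0,"ry":0,"rz":0,"jaw":1},{"tx":7.2,"ty":-16,"tz":7,"rx":0,"ry":0,"rz":0,"jaw":1},{"tx":8.7,"ty":-19.2,"tz":7,"rx":0,"ry":0,"rz":0,"jaw":1},{"tx":10.1,"ty":-22.4,"tz":7,"rx":0,"ry":0,"rz":0,"jaw":1},{"tx":11.5,"ty":-25.6,"tz":7,"rx":0,"ry":0,"rz":0,"jaw":1}]'
```

```text
time_s: 0.98
ee_pos: [0.3024, 0.3907, 0.3005]
tcp_rot: [-0.0, 0.14, 0.99, -0.0]
wrist_force: [0.4, -0.1, 0.3]
grip_width: 0.051
```

```bash
python3 -m inch '[{"tx":1.6,"ty":-3.5,"tz":0,"rx":0,"ry":0,"rz":0,"jaw":1},{"tx":3.2,"ty":-7,"tz":0,"rx":0,"ry":0,"rz":0,"jaw":1},{"tx":4.8,"ty":-10.5,"tz":-2,"rx":0,"ry":0,"rz":0,"jaw":1},{"tx":6.4,"ty":-14,"tz":-4,"rx":0,"ry":0,"rz":0,"jaw":1},{"tx":8,"ty":-17.5,"tz":-6,"rx":0,"ry":0,"rz":0,"jaw":1},{"tx":9.6,"ty":-21,"tz":-8,"rx":0,"ry":0,"rz":0,"jaw":1},{"tx":11.2,"ty":-24.5,"tz":-10,"rx":0,"ry":0,"rz":0,"jaw":1},{"tx":12.6,"ty":-28,"tz":-12,"rx":0,"ry":0,"rz":0,"jaw":1},{"tx":12.6,"ty":-28,"tz":-14,"rx":0,"ry":0,"rz":0,"jaw":1},{"tx":12.6,"ty":-28,"tz":-14,"rx":0,"ry":0,"rz":0,"jaw":1}]'
python3 - <<'E'
from h import *
for n in ['scene','side','wrist']:
    c=snap(n,n+'1.png')
print(arm.state()['ee_pos'])
a=load('side1.png')['img'][90:240,130:310,::-1]
b=load('scene1.png')['img'][180:300,130:310,::-1]
cv2.imwrite('pics/sc1.png',cv2.resize(a,None,fx=4,fy=4,interpolation=cv2.INTER_CUBIC))
cv2.imwrite('pics/cc1.png',cv2.resize(b,None,fx=4,fy=4,interpolation=cv2.INTER_CUBIC))
E
```

```text
time_s: 1.82
ee_pos: [0.4263, 0.1087, 0.1575]
tcp_rot: [-0.002, 0.143, 0.99, -0.002]
wrist_force: [-1.2, 0.1, 1.0]
grip_width: 0.0006
[0.4280326  0.11360914 0.16123213]
```

View pics/sc1.png

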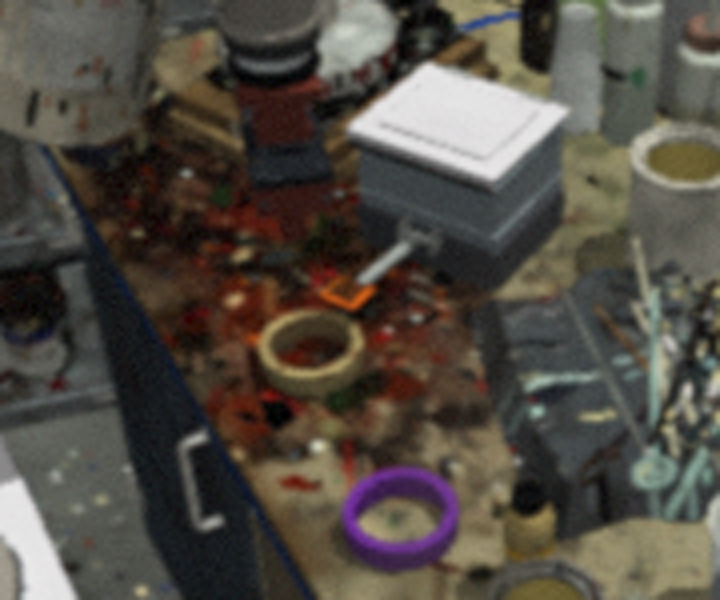

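View pics/cc1.png

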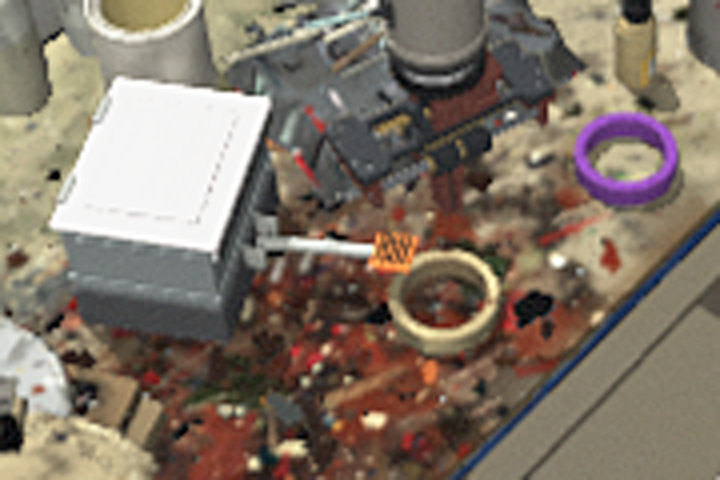

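View pics/wrist1.png

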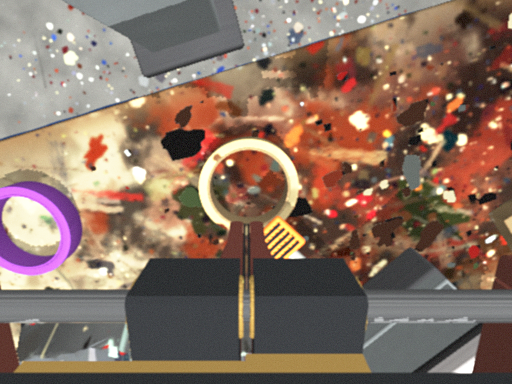

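Run:
```python
from h import *
c=load('scene1.png'); w=load('wrist1.png'); s=load('side1.png')
print('tape scene',onz(c,444/4+130,297/4+180,.025),'wrist',onz(w,248,188,.025),'side',onz(s,208,176.3,.025))
for n,C,box in(('scene',c,(218,232,240,256)),('wrist',w,(255,210,310,262)),('side',s,(200,150,235,172))):
    hsv=cv2.cvtColor(C['img'],cv2.COLOR_RGB2HSV); m=cv2.inRange(hsv,np.array((4,130,130)),np.array((24,255,255)))
    z=np.zeros_like(m);x0,y0,x1,y1=box;z[y0:y1,x0:x1]=m[y0:y1,x0:x1]
    (cx,cy),wh,a=cv2.minAreaRect(np.argwhere(z>0)[:,::-1].astype(np.float32)); print(n,'pad',cx,cy,wh,a,onz(C,cx,cy,.061))
for u,v in [(120,76),(270,96),(218,248),(52,230)]: print('lid',onz(c,u/4+130,v/4+180,.145))
print('purple',onz(c,627/4+130,157/4+180,.025), 'purple wrist',onz(w,33,228,.025))
# worktop edge
print('edge',onz(w,0,140,0),onz(w,512,0,0))
```

```text
tape scene [0.42838804 0.11625198 0.025     ] wrist [0.43183239 0.11283029 0.025     ] side [0.43228046 0.10192805 0.025     ]
scene pad 227.56097412109375 243.04879760742188 (11.869206428527832, 19.053197860717773) 38.65980911254883 [0.47747277 0.12983645 0.061     ]
wrist pad 278.282470703125 233.7745361328125 (50.93608856201172, 36.56686019897461) 55.491477966308594 [0.47007024 0.12942718 0.061     ]
side pad 211.48292541503906 164.35494995117188 (5.024173259735107, 21.67405128479004) 83.2901611328125 [0.45670403 0.11829594 0.061     ]
lid [0.74707143 0.18717877 0.145     ]
lid [0.62808626 0.11741083 0.145     ]
lid [0.54014355 0.26154231 0.145     ]
lid [0.65840407 0.33792232 0.145     ]
purple [ 0.40594971 -0.11233451  0.025     ] purple wrist [ 0.41203097 -0.10546053  0.025     ]
edge [ 0.32110809 -0.11485563  0.        ] [0.33620865 0.38656593 0.        ]
```

```bash
python3 -m inch '[{"tx":-0.2,"ty":-0.8,"tz":-1,"rx":0,"ry":0,"rz":0,"jaw":1},{"tx":-0.2,"ty":-0.8,"tz":-3,"rx":0,"ry":0,"rz":0,"jaw":1},{"tx":-0.2,"ty":-0.8,"tz":-5,"rx":0,"ry":0,"rz":0,"jaw":1},{"tx":-0.2,"ty":-0.8,"tz":-7,"rx":0,"ry":0,"rz":0,"jaw":1},{"tx":-0.2,"ty":-0.8,"tz":-9,"rx":0,"ry":0,"rz":0,"jaw":1},{"tx":-0.2,"ty":-0.8,"tz":-10.5,"rx":0,"ry":0,"rz":0,"jaw":1},{"tx":-0.2,"ty":-0.8,"tz":-11.5,"rx":0,"ry":0,"rz":0,"jaw":1},{"tx":-0.2,"ty":-0.8,"tz":-12,"rx":0,"ry":0,"rz":0,"jaw":1},{"tx":-0.2,"ty":-0.8,"tz":-12,"rx":0,"ry":0,"rz":0,"jaw":1},{"tx":-0.2,"ty":-0.8,"tz":-12,"rx":0,"ry":0,"rz":0,"jaw":1}]'
python3 - <<'E'
from h import *
s=arm.state();print(s['ee_pos'],s['wrist_force'])
snap('wrist','wrist2.png'); a=snap('side','side2.png')['img'][120:220,150:270,::-1]
cv2.imwrite('pics/sc2.png',cv2.resize(a,None,fx=5,fy=5,interpolation=cv2.INTER_CUBIC))
E
```

```text
time_s: 2.8
ee_pos: [0.4266, 0.1053, 0.0414]
tcp_rot: [0.0, 0.14, 0.99, 0.0]
wrist_force: [-0.6, 0.7, 0.4]
grip_width: 0.0009
[0.4265913  0.10533604 0.04136917] [-0.55282798  0.68740608  0.39709082]
```

View pics/wrist2.png

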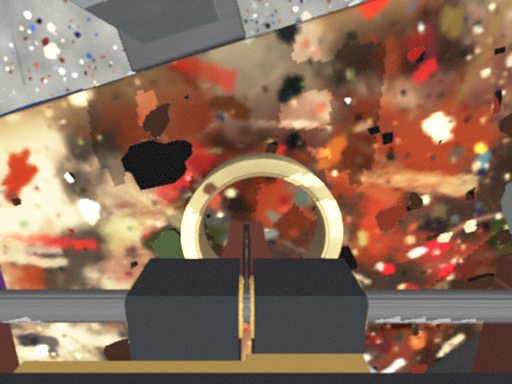

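View pics/sc2.png

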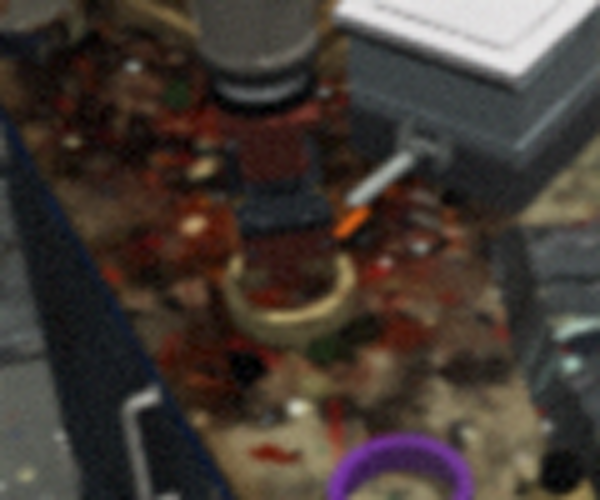

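Run:
```python
from h import *
c=load('side2.png'); w=load('wrist2.png')
for z in (.033,.0414,.06,.08,.10,.12): print(z,(proj(c,(.4266,.1053,z))-[150,120])*5, proj(w,(.4266,.1053,z)))
# block corner widths in wrist image along jaw direction
j=np.array([.277,.961,0])
for z in (.08,.1,.113,.12):
  print(z,[proj(w,np.array([.4266,.1053,z])+j*t).round() for t in (-.04,.04)])
print((proj(c,(.475,.12,.062))-[150,120])*5)
```

```text
0.033 [280.20058328 273.15286277] [246.36427816 238.44204031]
0.0414 [279.20606112 264.53526722] [246.39317091 244.88352035]
0.06 [276.97545748 245.20694967] [246.46822649 261.61674951]
0.08 [274.53223563 224.03628236] [246.5718513  284.71932965]
0.1 [272.04134367 202.45255054] [246.71123426 315.79399335]
0.12 [269.50137269 180.44354604] [246.90874347 359.82758357]
0.08 [array([152., 285.]), array([342., 285.])]
0.1 [array([135., 316.]), array([358., 316.])]
0.113 [array([121., 342.]), array([372., 343.])]
0.12 [array([112., 360.]), array([381., 360.])]
[328.93354174 212.00208151]
```

```bash
python3 - <<'E'
from h import *
c=load('side2.png'); w=load('wrist2.png')
j=np.array([.277,.961,0]); n=np.array([.961,-.277,0])
p=np.array([.4266,.1053,0])
# wrist bottom front edge pixel (145,260),(350,260); back edge ~ (128,297),(367,297): on which heights is width const?
for z in (.07,.08,.09,.1,.11):
  P=p+[0,0,z]
  a,b=onz(w,147,259,z)-P,onz(w,350,259,z)-P
  a2,b2=onz(w,128,297,z)-P,onz(w,367,297,z)-P
  print(z,[(x@j*1e3).round(1) for x in(a,b,a2,b2)],[(x@n*1e3).round(1) for x in(a,b,a2,b2)])
for z in (.07,.08,.09,.1,.11,.12):
  print(z,[((proj(c,p+[0,0,z]+j*s+n*t)-[150,120])*5).round() for s in(-.04,) for t in(-.015,.015)])
E
python3 - <<'E'
import cv2
im=cv2.imread('pics/side2.png')[140:185,185:230]
cv2.imwrite('pics/z2.png',cv2.resize(im,None,fx=13,fy=13,interpolation=cv2.INTER_NEAREST))
E
```

```text
0.07 [np.float64(-44.4), np.float64(46.2), np.float64(-54.9), np.float64(55.9)] [np.float64(-6.7), np.float64(-6.7), np.float64(12.8), np.float64(12.7)]
0.08 [np.float64(-40.9), np.float64(42.5), np.float64(-50.5), np.float64(51.4)] [np.float64(-11.9), np.float64(-12.0), np.float64(6.0), np.float64(5.9)]
0.09 [np.float64(-37.4), np.float64(38.8), np.float64(-46.2), np.float64(46.9)] [np.float64(-17.2), np.float64(-17.3), np.float64(-0.9), np.float64(-0.9)]
0.1 [np.float64(-33.9), np.float64(35.1), np.float64(-41.9), np.float64(42.4)] [np.float64(-22.5), np.float64(-22.6), np.float64(-7.7), np.float64(-7.8)]
0.11 [np.float64(-30.4), np.float64(31.3), np.float64(-37.5), np.float64(37.9)] [np.float64(-27.8), np.float64(-27.9), np.float64(-14.6), np.float64(-14.6)]
0.07 [array([262., 273.]), array([304., 267.])]
0.08 [array([260., 262.]), array([303., 256.])]
0.09 [array([259., 251.]), array([302., 245.])]
0.1 [array([258., 240.]), array([300., 234.])]
0.11 [array([256., 229.]), array([299., 223.])]
0.12 [array([255., 218.]), array([298., 212.])]
```

View pics/z2.png

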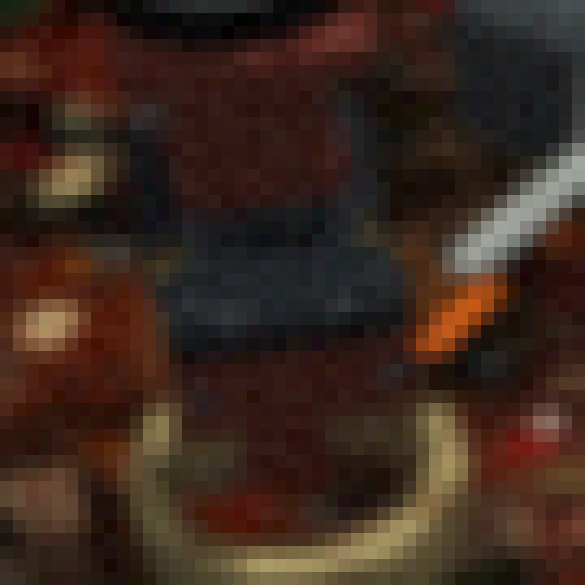

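```bash
python3 -m inch '[{"tx":0,"ty":0,"tz":-1.2,"rx":0,"ry":0,"rz":0,"jaw":1},{"tx":0,"ty":0,"tz":-2.3,"rx":0,"ry":0,"rz":0,"jaw":1},{"tx":0,"ty":0,"tz":-2.3,"rx":0,"ry":0,"rz":0,"jaw":1},{"tx":0,"ty":0,"tz":-2.3,"rx":0,"ry":0,"rz":0,"jaw":1},{"tx":0,"ty":-0.6,"tz":-2.3,"rx":0,"ry":0,"rz":0,"jaw":1},{"tx":0,"ty":-1.2,"tz":-2.3,"rx":0,"ry":0,"rz":0,"jaw":1},{"tx":0,"ty":-1.8,"tz":-2.3,"rx":0,"ry":0,"rz":0,"jaw":1},{"tx":0,"ty":-2.3,"tz":-2.3,"rx":0,"ry":0,"rz":0,"jaw":1},{"tx":0,"ty":-2.8,"tz":-2.3,"rx":0,"ry":0,"rz":0,"jaw":1},{"tx":0,"ty":-3.3,"tz":-2.3,"rx":0,"ry":0,"rz":0,"jaw":1}]'
```

```text
time_s: 3.73
ee_pos: [0.4262, 0.071, 0.0179]
tcp_rot: [0.0, 0.14, 0.99, 0.0]
wrist_force: [0.8, 1.0, 0.8]
grip_width: 0.0004
```

```bash
python3 -m inch '[{"tx":0.1,"ty":-0.5,"tz":0,"rx":0,"ry":0,"rz":0,"jaw":1},{"tx":0.2,"ty":-1.1,"tz":0,"rx":0,"ry":0,"rz":0,"jaw":1},{"tx":0.3,"ty":-1.7,"tz":0,"rx":0,"ry":0,"rz":0,"jaw":1},{"tx":0.4,"ty":-2.4,"tz":0,"rx":0,"ry":0,"rz":0,"jaw":1},{"tx":0.5,"ty":-3.1,"tz":0,"rx":0,"ry":0,"rz":0,"jaw":1},{"tx":0.6,"ty":-3.8,"tz":0,"rx":0,"ry":0,"rz":0,"jaw":1},{"tx":0.7,"ty":-4.5,"tz":0,"rx":0,"ry":0,"rz":0,"jaw":1},{"tx":0.8,"ty":-5.2,"tz":0,"rx":0,"ry":0,"rz":0,"jaw":1},{"tx":0.9,"ty":-5.8,"tz":0,"rx":0,"ry":0,"rz":0,"jaw":1},{"tx":0.9,"ty":-6.3,"tz":0,"rx":0,"ry":0,"rz":0,"jaw":1}]'
```

```text
time_s: 4.57
ee_pos: [0.4353, 0.0077, 0.0177]
tcp_rot: [0.0, 0.14, 0.99, -0.0]
wrist_force: [0.2, 1.3, 0.5]
grip_width: 0.0004
```

Run:
```python
from h import *
s=arm.state();print(s['ee_pos'],s['wrist_force'])
a=snap('side','side3.png')['img'][90:240,130:310,::-1]
b=snap('scene','scene3.png')['img'][180:300,130:310,::-1]
cv2.imwrite('pics/sc3.png',cv2.resize(a,None,fx=4,fy=4,interpolation=cv2.INTER_CUBIC))
cv2.imwrite('pics/cc3.png',cv2.resize(b,None,fx=4,fy=4,interpolation=cv2.INTER_CUBIC))
snap('wrist','wrist3.png')
```

```text
[0.43526488 0.00770175 0.01766385] [0.21613992 1.29845526 0.50214673]
```

View pics/sc3.png

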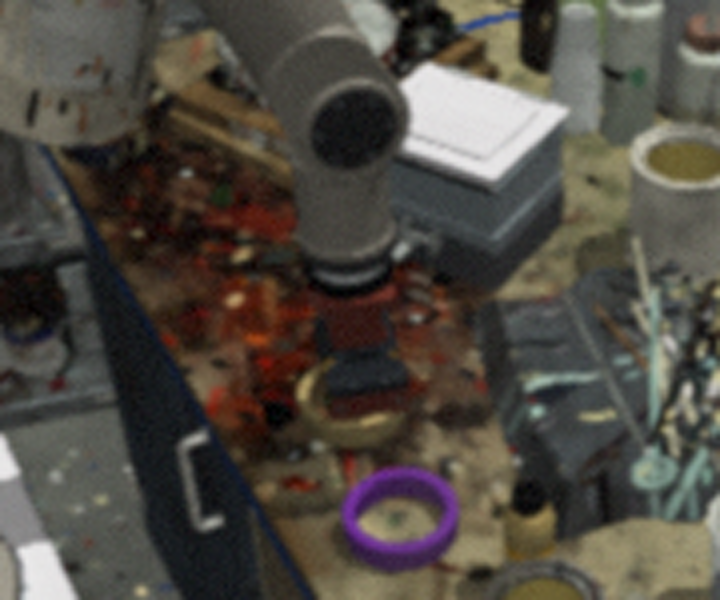

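View pics/cc3.png

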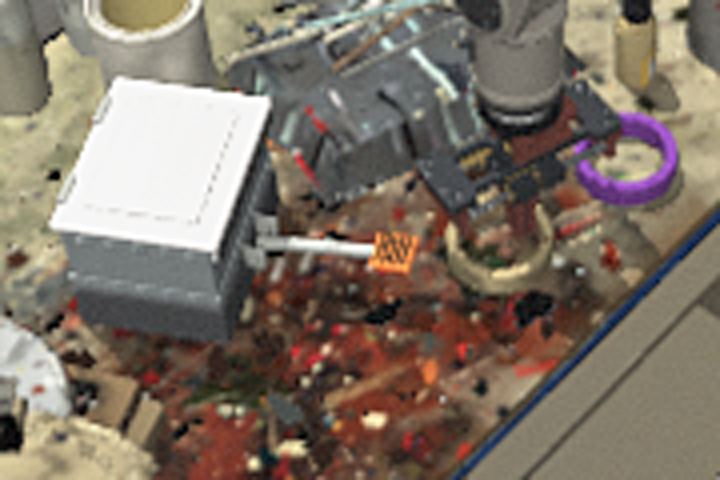

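```bash
python3 -m inch '[{"tx":0,"ty":0.5,"tz":0,"rx":0,"ry":0,"rz":0,"jaw":1},{"tx":-0.2,"ty":1.3,"tz":0,"rx":0,"ry":0,"rz":0,"jaw":1},{"tx":-0.2,"ty":1.5,"tz":0.5,"rx":0,"ry":0,"rz":0,"jaw":1},{"tx":-0.2,"ty":1.5,"tz":2.5,"rx":0,"ry":0,"rz":0,"jaw":1},{"tx":-0.2,"ty":1.5,"tz":5.5,"rx":0,"ry":0,"rz":0,"jaw":1},{"tx":0,"ty":1.5,"tz":8.5,"rx":0,"ry":0,"rz":0,"jaw":1},{"tx":1.5,"ty":4,"tz":9.3,"rx":0,"ry":0,"rz":0,"jaw":1},{"tx":2.8,"ty":7,"tz":9.3,"rx":0,"ry":0,"rz":0,"jaw":1},{"tx":3.7,"ty":10,"tz":9.3,"rx":0,"ry":0,"rz":0,"jaw":1},{"tx":3.7,"ty":10.9,"tz":9.3,"rx":0,"ry":0,"rz":0,"jaw":1}]'
python3 -m inch '[{"tx":0,"ty":0,"tz":0,"rx":0,"ry":0,"rz":0,"jaw":1},{"tx":0,"ty":0,"tz":0,"rx":0,"ry":0,"rz":0,"jaw":1},{"tx":0,"ty":0,"tz":0,"rx":0,"ry":0,"rz":0,"jaw":1}]'
python3 - <<'E'
from h import *
s=arm.state();print(s['ee_pos'],s['wrist_force'])
a=snap('side','side4.png')['img'][90:240,130:310,::-1]
b=snap('scene','scene4.png')['img'][180:300,130:310,::-1]
cv2.imwrite('pics/sc4.png',cv2.resize(a,None,fx=4,fy=4,interpolation=cv2.INTER_CUBIC))
cv2.imwrite('pics/cc4.png',cv2.resize(b,None,fx=4,fy=4,interpolation=cv2.INTER_CUBIC))
snap('wrist','wrist4.png')
E
```

```text
time_s: 5.55
ee_pos: [0.4738, 0.1236, 0.1117]
tcp_rot: [0.001, 0.137, 0.991, 0.002]
wrist_force: [1.2, 0.2, -0.3]
grip_width: 0.0008
time_s: 5.8
ee_pos: [0.4712, 0.1162, 0.1105]
tcp_rot: [-0.0, 0.14, 0.99, -0.001]
wrist_force: [-0.6, -0.6, -0.7]
grip_width: 0.0003
[0.47117951 0.11621091 0.1104839 ] [-0.56096144 -0.56374279 -0.67308035]
```

View pics/sc4.png

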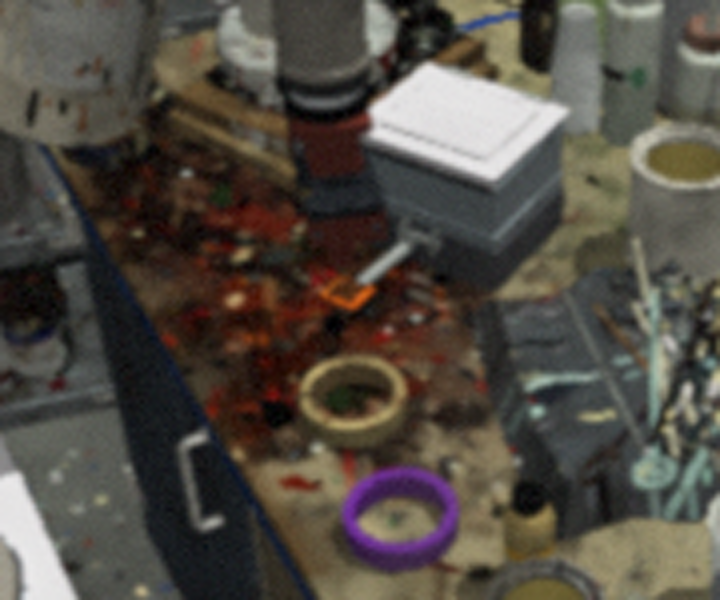

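View pics/cc4.png

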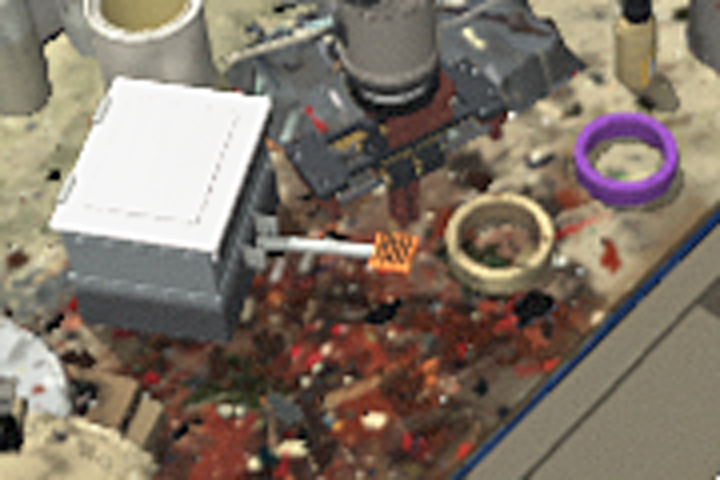

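View pics/wrist4.png

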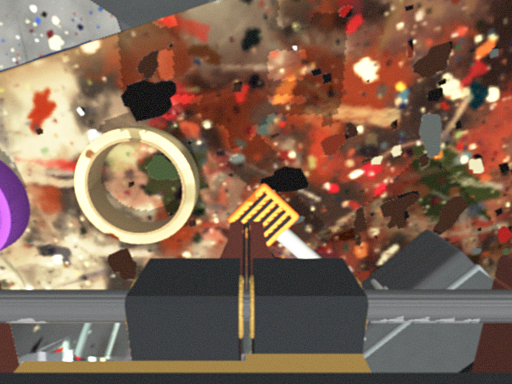

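Run:
```python
from h import *
w=load('wrist4.png');c=load('scene4.png');s=load('side4.png'); 
def S(C,u,v,ox,oy,z): return onz(C,u/4+ox,v/4+oy,z).round(4)
print('ring',onz(w,136,183,.025),S(c,500,240,130,180,.025),S(s,353,396,130,90,.025))
print('pad',onz(w,265.5,214.5,.062),S(c,394,251,130,180,.062),S(s,347,292,130,90,.062))
for k in [(266,184),(230,218),(268,245),(300,212)]: print(onz(w,*k,.062))
print('tip in wrist',proj(w,(.4712,.1162,.1025)))
```

```text
ring [0.4344383  0.03529994 0.025     ] [0.4322 0.0374 0.025 ] [0.4366 0.0203 0.025 ]
pad [0.47525668 0.12862329 0.062     ] [0.4753 0.1273 0.062 ] [0.4767 0.1151 0.062 ]
[0.45436074 0.13465458 0.062     ]
[0.47088665 0.10428886 0.062     ]
[0.49794746 0.12429528 0.062     ]
[0.48011539 0.1519637  0.062     ]
tip in wrist [246.67091058 238.07067089]
```

```bash
python3 -m inch '[{"tx":0.3,"ty":0.8,"tz":-1,"rx":0,"ry":0,"rz":0,"jaw":1},{"tx":0.3,"ty":0.8,"tz":-2,"rx":0,"ry":0,"rz":0,"jaw":1},{"tx":0.3,"ty":0.8,"tz":-3,"rx":0,"ry":0,"rz":0,"jaw":1},{"tx":0.3,"ty":0.8,"tz":-3.6,"rx":0,"ry":0,"rz":0,"jaw":1},{"tx":0.3,"ty":0.8,"tz":-3.6,"rx":0,"ry":0,"rz":0,"jaw":1},{"tx":0.3,"ty":0.8,"tz":-3.6,"rx":0,"ry":0,"rz":0,"jaw":1}]'
python3 - <<'E'
from h import *
s=arm.state();print(s['ee_pos'],s['wrist_force'])
a=snap('side','side5.png')['img'][130:190,180:260,::-1]
b=snap('scene','scene5.png')['img'][210:270,190:270,::-1]
cv2.imwrite('pics/s5.png',np.hstack([cv2.resize(x,(400,300),interpolation=cv2.INTER_CUBIC) for x in(a,b)]))
snap('wrist','wrist5.png')
E
```

```text
time_s: 6.45
ee_pos: [0.4746, 0.1251, 0.0739]
tcp_rot: [-0.001, 0.14, 0.99, -0.001]
wrist_force: [-0.3, -0.3, 0.0]
grip_width: 0.0003
[0.47457381 0.12512207 0.07391464] [-0.31063949 -0.27297358  0.02461686]
```

View pics/s5.png

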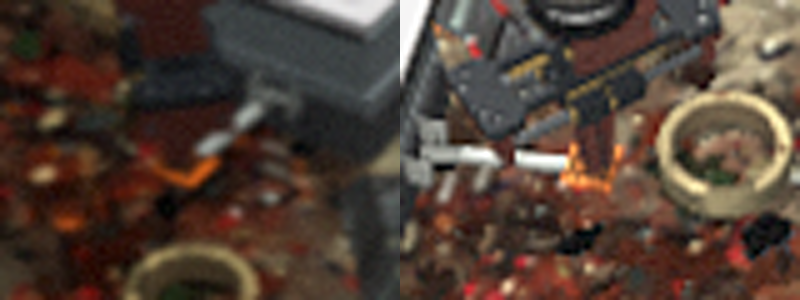

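View pics/wrist5.png

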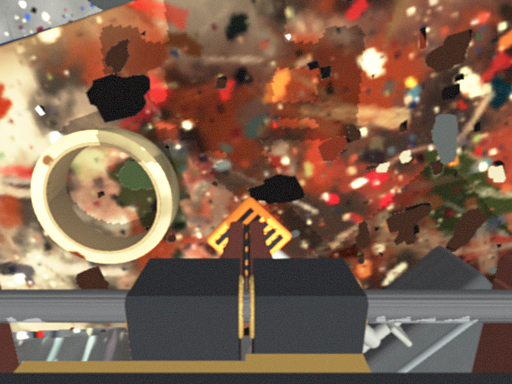

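```bash
python3 -m inch '[{"tx":0,"ty":0,"tz":-0.2,"rx":0,"ry":0,"rz":0,"jaw":1},{"tx":0,"ty":0,"tz":-0.4,"rx":0,"ry":0,"rz":0,"jaw":1},{"tx":0,"ty":0,"tz":-0.6,"rx":0,"ry":0,"rz":0,"jaw":1},{"tx":0,"ty":0,"tz":-0.8,"rx":0,"ry":0,"rz":0,"jaw":1},{"tx":0,"ty":0,"tz":-1.0,"rx":0,"ry":0,"rz":0,"jaw":1},{"tx":0,"ty":0,"tz":-1.2,"rx":0,"ry":0,"rz":0,"jaw":1},{"tx":0,"ty":0,"tz":-1.4,"rx":0,"ry":0,"rz":0,"jaw":1},{"tx":0,"ty":0,"tz":-1.6,"rx":0,"ry":0,"rz":0,"jaw":1},{"tx":0,"ty":0,"tz":-1.8,"rx":0,"ry":0,"rz":0,"jaw":1},{"tx":0,"ty":0,"tz":-2.0,"rx":0,"ry":0,"rz":0,"jaw":1}]'
```

```text
time_s: 7.43
ee_pos: [0.4745, 0.1252, 0.0548]
tcp_rot: [-0.001, 0.14, 0.99, -0.0]
wrist_force: [-1.7, -0.9, 7.8]
grip_width: 0.0006
```

```bash
python3 -m inch '[{"tx":0,"ty":0,"tz":-0.2,"rx":0,"ry":0,"rz":0,"jaw":1},{"tx":0,"ty":0,"tz":-0.4,"rx":0,"ry":0,"rz":0,"jaw":1},{"tx":0,"ty":0,"tz":-0.6,"rx":0,"ry":0,"rz":0,"jaw":1},{"tx":0,"ty":0,"tz":-0.8,"rx":0,"ry":0,"rz":0,"jaw":1},{"tx":0,"ty":0,"tz":-1.0,"rx":0,"ry":0,"rz":0,"jaw":1},{"tx":0,"ty":0,"tz":-1.2,"rx":0,"ry":0,"rz":0,"jaw":1},{"tx":0,"ty":0,"tz":-1.4,"rx":0,"ry":0,"rz":0,"jaw":1},{"tx":0,"ty":0,"tz":-1.5,"rx":0,"ry":0,"rz":0,"jaw":1},{"tx":0,"ty":0,"tz":-1.6,"rx":0,"ry":0,"rz":0,"jaw":1},{"tx":0,"ty":0,"tz":-1.7,"rx":0,"ry":0,"rz":0,"jaw":1}]'
python3 - <<'E'
from h import *
s=arm.state();print(s['ee_pos'],s['wrist_force'],s['wrist_torque'])
a=snap('side','side6.png')['img'][90:200,160:290,::-1]
b=snap('scene','scene6.png')['img'][180:290,130:260,::-1]
cv2.imwrite('pics/s6.png',np.hstack([cv2.resize(x,(400,338),interpolation=cv2.INTER_CUBIC) for x in(a,b)]))
E
```

```text
time_s: 8.27
ee_pos: [0.4752, 0.1256, 0.038]
tcp_rot: [0.0, 0.14, 0.99, 0.0]
wrist_force: [-2.1, -1.0, 6.3]
grip_width: 0.0004
[0.47520363 0.12558995 0.03795946] [-2.10880848 -1.04680655  6.28855385] [-0.1137648   0.27586925  0.03322955]
```

View pics/s6.png

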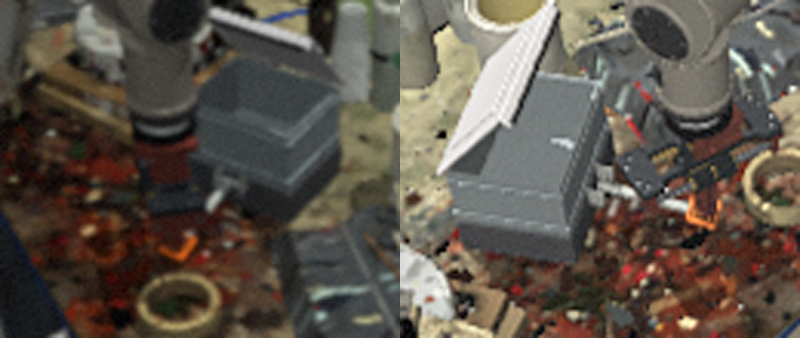

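```bash
python3 -m inch '[{"tx":0,"ty":0,"tz":-0.1,"rx":0,"ry":0,"rz":0,"jaw":1},{"tx":0,"ty":0,"tz":-0.2,"rx":0,"ry":0,"rz":0,"jaw":1},{"tx":0,"ty":0,"tz":-0.3,"rx":0,"ry":0,"rz":0,"jaw":1},{"tx":0,"ty":0,"tz":-0.4,"rx":0,"ry":0,"rz":0,"jaw":1}]'; python3 -m inch '[{"tx":0,"ty":0,"tz":-0.1,"rx":0,"ry":0,"rz":0,"jaw":1},{"tx":0,"ty":0,"tz":-0.2,"rx":0,"ry":0,"rz":0,"jaw":1}]';python3 -m inch '[{"tx":0,"ty":0,"tz":-0.1,"rx":0,"ry":0,"rz":0,"jaw":1},{"tx":0,"ty":0,"tz":-0.15,"rx":0,"ry":0,"rz":0,"jaw":1}]'
```

```text
time_s: 8.7
ee_pos: [0.4756, 0.1258, 0.0341]
tcp_rot: [0.0, 0.14, 0.99, 0.0]
wrist_force: [-0.5, 1.0, 5.6]
grip_width: 0.0003
time_s: 8.87
ee_pos: [0.4759, 0.126, 0.0322]
tcp_rot: [0.001, 0.14, 0.99, 0.001]
wrist_force: [-0.4, 0.4, 6.1]
grip_width: 0.0005
time_s: 9.03
ee_pos: [0.4761, 0.1261, 0.0307]
tcp_rot: [0.001, 0.14, 0.99, 0.001]
wrist_force: [0.6, 0.9, 6.6]
grip_width: 0.0005
```

```bash
python3 -m inch '[{"tx":0,"ty":0,"tz":-0.1,"rx":0,"ry":0,"rz":0,"jaw":1},{"tx":0,"ty":0,"tz":-0.1,"rx":0,"ry":0,"rz":0,"jaw":1}]'; python3 -m inch '[{"tx":0,"ty":0,"tz":-0.1,"rx":0,"ry":0,"rz":0,"jaw":1},{"tx":0,"ty":0,"tz":-0.1,"rx":0,"ry":0,"rz":0,"jaw":1}]';python3 -m inch '[{"tx":0,"ty":0,"tz":-0.1,"rx":0,"ry":0,"rz":0,"jaw":1},{"tx":0,"ty":0,"tz":-0.1,"rx":0,"ry":0,"rz":0,"jaw":1}]'
```

```text
time_s: 9.2
ee_pos: [0.4763, 0.1262, 0.0302]
tcp_rot: [0.001, 0.14, 0.99, 0.001]
wrist_force: [-1.5, 0.7, 13.6]
grip_width: 0.0006
time_s: 9.37
ee_pos: [0.4764, 0.1262, 0.0299]
tcp_rot: [0.001, 0.14, 0.99, 0.001]
wrist_force: [-4.0, -1.1, 22.6]
grip_width: 0.0004
time_s: 9.53
ee_pos: [0.4765, 0.1262, 0.0296]
tcp_rot: [0.001, 0.14, 0.99, 0.001]
wrist_force: [-7.2, -1.4, 33.3]
grip_width: 0.0005
```

```bash
python3 - <<'E'
from h import *
a=snap('side','side7.png')['img'][60:200,150:290,::-1]
b=snap('scene','scene7.png')['img'][150:290,120:260,::-1]
cv2.imwrite('pics/s7.png',np.hstack([cv2.resize(x,(400,400),interpolation=cv2.INTER_CUBIC) for x in(a,b)]))
E
python3 -m inch '[{"tx":0,"ty":0,"tz":0,"rx":0,"ry":0,"rz":0,"jaw":1},{"tx":0,"ty":0,"tz":0,"rx":0,"ry":0,"rz":0,"jaw":1},{"tx":0,"ty":0,"tz":0,"rx":0,"ry":0,"rz":0,"jaw":1},{"tx":0,"ty":0,"tz":0,"rx":0,"ry":0,"rz":0,"jaw":1},{"tx":0,"ty":0,"tz":0,"rx":0,"ry":0,"rz":0,"jaw":1},{"tx":0,"ty":0,"tz":0,"rx":0,"ry":0,"rz":0,"jaw":1},{"tx":0,"ty":0,"tz":0,"rx":0,"ry":0,"rz":0,"jaw":1},{"tx":0,"ty":0,"tz":0,"rx":0,"ry":0,"rz":0,"jaw":1},{"tx":0,"ty":0,"tz":0,"rx":0,"ry":0,"rz":0,"jaw":1},{"tx":0,"ty":0,"tz":0,"rx":0,"ry":0,"rz":0,"jaw":1}]'
```

```text
time_s: 10.47
ee_pos: [0.4765, 0.1262, 0.0296]
tcp_rot: [0.001, 0.14, 0.99, 0.001]
wrist_force: [-7.0, -0.7, 31.7]
grip_width: 0.0007
```

View pics/s7.png

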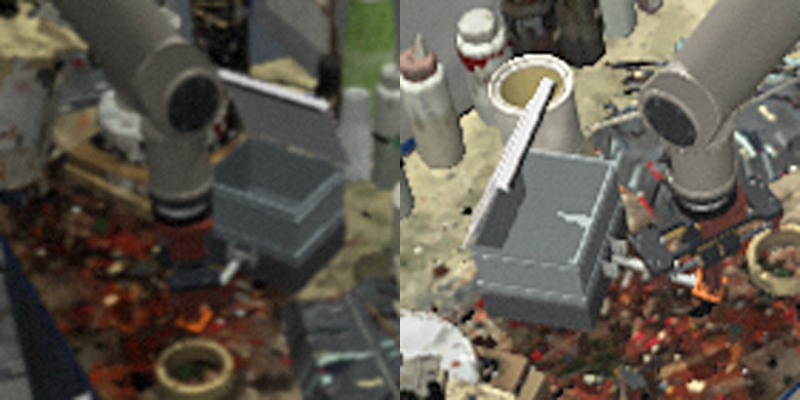

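```bash
python3 -m inch '[{"tx":0,"ty":0,"tz":0,"rx":0,"ry":0,"rz":0,"jaw":1},{"tx":0,"ty":0,"tz":0,"rx":0,"ry":0,"rz":0,"jaw":1},{"tx":0,"ty":0,"tz":0,"rx":0,"ry":0,"rz":0,"jaw":1},{"tx":0,"ty":0,"tz":0,"rx":0,"ry":0,"rz":0,"jaw":1},{"tx":0,"ty":0,"tz":0,"rx":0,"ry":0,"rz":0,"jaw":1},{"tx":0,"ty":0,"tz":0,"rx":0,"ry":0,"rz":0,"jaw":1},{"tx":0,"ty":0,"tz":0,"rx":0,"ry":0,"rz":0,"jaw":1},{"tx":0,"ty":0,"tz":0,"rx":0,"ry":0,"rz":0,"jaw":1},{"tx":0,"ty":0,"tz":0,"rx":0,"ry":0,"rz":0,"jaw":1},{"tx":0,"ty":0,"tz":0,"rx":0,"ry":0,"rz":0,"jaw":1}]'
python3 - <<'E'
from h import *
c=load('scene7.png');s=load('side7.png'); bx=np.array([.86,.51,0]); by=np.array([-.51,.86,0]); o=np.array([.644,.221,0])
for a in (0,.65,.9,1.03,1.1):
  for t in(-.08,.08):
    P=o+bx*(.068-.14*np.cos(a))+by*t+[0,0,.143+.14*np.sin(a)]
    print(a,((proj(c,P)-[120,150])*400/140+[400,0]).round(),((proj(s,P)-[150,60])*400/140).round())
E
```

```text
time_s: 11.3
ee_pos: [0.4765, 0.1262, 0.0296]
tcp_rot: [0.001, 0.14, 0.99, 0.001]
wrist_force: [-7.4, -1.5, 32.7]
grip_width: 0.0007
0 [626. 157.] [289. 212.]
0 [589. 259.] [188. 177.]
0.65 [595. 106.] [300. 145.]
0.65 [555. 209.] [196. 112.]
0.9 [573.  89.] [310. 119.]
0.9 [531. 191.] [205.  87.]
1.03 [560.  81.] [316. 107.]
1.03 [516. 183.] [211.  75.]
1.1 [552.  77.] [319. 100.]
1.1 [508. 179.] [214.  69.]
```

```bash
python3 -m inch '[{"tx":0,"ty":0,"tz":0,"rx":0,"ry":0,"rz":0,"jaw":1},{"tx":0,"ty":0,"tz":0,"rx":0,"ry":0,"rz":0,"jaw":1},{"tx":0,"ty":0,"tz":0,"rx":0,"ry":0,"rz":0,"jaw":1},{"tx":0,"ty":0,"tz":0,"rx":0,"ry":0,"rz":0,"jaw":1},{"tx":0,"ty":0,"tz":0,"rx":0,"ry":0,"rz":0,"jaw":1},{"tx":0,"ty":0,"tz":0,"rx":0,"ry":0,"rz":0,"jaw":1},{"tx":0,"ty":0,"tz":0,"rx":0,"ry":0,"rz":0,"jaw":1},{"tx":0,"ty":0,"tz":0,"rx":0,"ry":0,"rz":0,"jaw":1},{"tx":0,"ty":0,"tz":0,"rx":0,"ry":0,"rz":0,"jaw":1},{"tx":0,"ty":0,"tz":0,"rx":0,"ry":0,"rz":0,"jaw":1}]'
python3 -m inch '[{"tx":0,"ty":0,"tz":0.1,"rx":0,"ry":0,"rz":0,"jaw":1},{"tx":0,"ty":0,"tz":0.2,"rx":0,"ry":0,"rz":0,"jaw":1},{"tx":0,"ty":0,"tz":0.3,"rx":0,"ry":0,"rz":0,"jaw":1},{"tx":0,"ty":0,"tz":0.4,"rx":0,"ry":0,"rz":0,"jaw":1},{"tx":0,"ty":0,"tz":0.5,"rx":0,"ry":0,"rz":0,"jaw":1},{"tx":0,"ty":0,"tz":0.6,"rx":0,"ry":0,"rz":0,"jaw":1},{"tx":0,"ty":0,"tz":0.7,"rx":0,"ry":0,"rz":0,"jaw":1},{"tx":0,"ty":0,"tz":0.8,"rx":0,"ry":0,"rz":0,"jaw":1},{"tx":0,"ty":0,"tz":0.9,"rx":0,"ry":0,"rz":0,"jaw":1},{"tx":0,"ty":0,"tz":1.0,"rx":0,"ry":0,"rz":0,"jaw":1}]'
```

```text
time_s: 12.13
ee_pos: [0.4765, 0.1262, 0.0296]
tcp_rot: [0.001, 0.14, 0.99, 0.001]
wrist_force: [-6.4, -1.5, 31.8]
grip_width: 0.0005
time_s: 12.97
ee_pos: [0.4752, 0.1257, 0.0376]
tcp_rot: [0.0, 0.14, 0.99, 0.0]
wrist_force: [-1.6, -0.6, 5.4]
grip_width: 0.0005
```

```bash
python3 -m inch '[{"tx":0,"ty":0,"tz":0.1,"rx":0,"ry":0,"rz":0,"jaw":1},{"tx":0,"ty":0,"tz":0.2,"rx":0,"ry":0,"rz":0,"jaw":1},{"tx":0,"ty":0,"tz":0.3,"rx":0,"ry":0,"rz":0,"jaw":1},{"tx":0,"ty":0,"tz":0.4,"rx":0,"ry":0,"rz":0,"jaw":1},{"tx":0,"ty":0,"tz":0.5,"rx":0,"ry":0,"rz":0,"jaw":1},{"tx":0,"ty":0,"tz":0.6,"rx":0,"ry":0,"rz":0,"jaw":1},{"tx":0,"ty":0,"tz":0.7,"rx":0,"ry":0,"rz":0,"jaw":1},{"tx":0,"ty":0,"tz":0.8,"rx":0,"ry":0,"rz":0,"jaw":1},{"tx":0,"ty":0,"tz":0.9,"rx":0,"ry":0,"rz":0,"jaw":1},{"tx":0,"ty":0,"tz":1.0,"rx":0,"ry":0,"rz":0,"jaw":1}]'
```

```text
time_s: 13.8
ee_pos: [0.4745, 0.1252, 0.0474]
tcp_rot: [-0.001, 0.14, 0.99, -0.0]
wrist_force: [-3.0, -1.0, 6.1]
grip_width: 0.0002
```

```bash
python3 -m inch '[{"tx":0,"ty":0,"tz":0.1,"rx":0,"ry":0,"rz":0,"jaw":1},{"tx":0,"ty":0,"tz":0.2,"rx":0,"ry":0,"rz":0,"jaw":1},{"tx":0,"ty":0,"tz":0.3,"rx":0,"ry":0,"rz":0,"jaw":1},{"tx":0,"ty":0,"tz":0.4,"rx":0,"ry":0,"rz":0,"jaw":1},{"tx":0,"ty":0,"tz":0.5,"rx":0,"ry":0,"rz":0,"jaw":1},{"tx":0,"ty":0,"tz":0.6,"rx":0,"ry":0,"rz":0,"jaw":1},{"tx":0,"ty":0,"tz":0.7,"rx":0,"ry":0,"rz":0,"jaw":1},{"tx":0,"ty":0,"tz":0.8,"rx":0,"ry":0,"rz":0,"jaw":1},{"tx":0,"ty":0,"tz":0.9,"rx":0,"ry":0,"rz":0,"jaw":1},{"tx":0,"ty":0,"tz":1.0,"rx":0,"ry":0,"rz":0,"jaw":1}]'
```

```text
time_s: 14.63
ee_pos: [0.4745, 0.1252, 0.0574]
tcp_rot: [-0.001, 0.14, 0.99, -0.0]
wrist_force: [-2.6, -2.4, 7.1]
grip_width: 0.0005
```

```bash
python3 -m inch '[{"tx":0,"ty":0,"tz":0.1,"rx":0,"ry":0,"rz":0,"jaw":1},{"tx":0,"ty":0,"tz":0.2,"rx":0,"ry":0,"rz":0,"jaw":1},{"tx":0,"ty":0,"tz":0.3,"rx":0,"ry":0,"rz":0,"jaw":1},{"tx":0,"ty":0,"tz":0.4,"rx":0,"ry":0,"rz":0,"jaw":1},{"tx":0,"ty":0,"tz":0.5,"rx":0,"ry":0,"rz":0,"jaw":1},{"tx":0,"ty":0,"tz":0.6,"rx":0,"ry":0,"rz":0,"jaw":1},{"tx":0,"ty":0,"tz":0.7,"rx":0,"ry":0,"rz":0,"jaw":1},{"tx":0,"ty":0,"tz":0.8,"rx":0,"ry":0,"rz":0,"jaw":1},{"tx":0,"ty":0,"tz":0.9,"rx":0,"ry":0,"rz":0,"jaw":1},{"tx":0,"ty":0,"tz":1.0,"rx":0,"ry":0,"rz":0,"jaw":1}]'
```

```text
time_s: 15.47
ee_pos: [0.4752, 0.1256, 0.0676]
tcp_rot: [0.0, 0.14, 0.99, 0.0]
wrist_force: [-2.2, -0.9, 5.8]
grip_width: 0.0007
```

```bash
python3 -m inch '[{"tx":0,"ty":0,"tz":0.1,"rx":0,"ry":0,"rz":0,"jaw":1},{"tx":0,"ty":0,"tz":0.2,"rx":0,"ry":0,"rz":0,"jaw":1},{"tx":0,"ty":0,"tz":0.3,"rx":0,"ry":0,"rz":0,"jaw":1},{"tx":0,"ty":0,"tz":0.4,"rx":0,"ry":0,"rz":0,"jaw":1},{"tx":0,"ty":0,"tz":0.5,"rx":0,"ry":0,"rz":0,"jaw":1},{"tx":0,"ty":0,"tz":0.6,"rx":0,"ry":0,"rz":0,"jaw":1},{"tx":0,"ty":0,"tz":0.7,"rx":0,"ry":0,"rz":0,"jaw":1},{"tx":0,"ty":0,"tz":0.8,"rx":0,"ry":0,"rz":0,"jaw":1},{"tx":0,"ty":0,"tz":0.9,"rx":0,"ry":0,"rz":0,"jaw":1},{"tx":0,"ty":0,"tz":1.0,"rx":0,"ry":0,"rz":0,"jaw":1}]'
python3 -m inch '[{"tx":0,"ty":0,"tz":2,"rx":0,"ry":0,"rz":0,"jaw":1},{"tx":0,"ty":0,"tz":4,"rx":0,"ry":0,"rz":0,"jaw":1},{"tx":0,"ty":0,"tz":6,"rx":0,"ry":0,"rz":0,"jaw":1},{"tx":0,"ty":0,"tz":8,"rx":0,"ry":0,"rz":0,"jaw":1},{"tx":0,"ty":0,"tz":9,"rx":0,"ry":0,"rz":0,"jaw":1},{"tx":0,"ty":0,"tz":9,"rx":0,"ry":0,"rz":0,"jaw":1},{"tx":0,"ty":0,"tz":9,"rx":0,"ry":0,"rz":0,"jaw":1},{"tx":0,"ty":0,"tz":9,"rx":0,"ry":0,"rz":0,"jaw":1}]'
python3 - <<'E'
from h import *
s=arm.state();print(s['ee_pos'],s['wrist_force'])
a=snap('side','side8.png')
b=snap('scene','scene8.png')
cv2.imwrite('pics/s8.png',np.hstack([cv2.resize(x[:,:,::-1],(400,400),interpolation=cv2.INTER_CUBIC) for x in(a['img'][60:240,140:320],b['img'][150:310,120:280])]))
z=load('scene0.png');y=load('side0.png')
m=load('side4.png'); d=cv2.absdiff(m['img'],a['img']).max(2); print('lid diff side',d[105:160,232:275].max(), )
cv2.imwrite('pics/d8.png',np.hstack([cv2.absdiff(y['img'],a['img'])[:,:,::-1],]))
E
```

```text
time_s: 16.3
ee_pos: [0.475, 0.1256, 0.0772]
tcp_rot: [-0.0, 0.14, 0.99, -0.0]
wrist_force: [-0.4, 0.1, -0.3]
grip_width: 0.0009
time_s: 16.97
ee_pos: [0.4744, 0.1255, 0.1662]
tcp_rot: [-0.001, 0.14, 0.99, -0.0]
wrist_force: [-0.7, 0.2, -1.0]
grip_width: 0.0002
[0.47435139 0.12545375 0.16615044] [-0.73803315  0.19593286 -0.96602057]
lid diff side 15
```

View pics/s8.png

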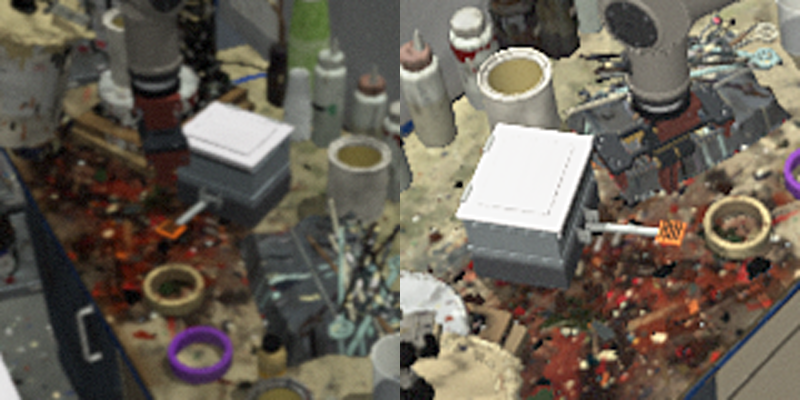

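View pics/d8.png

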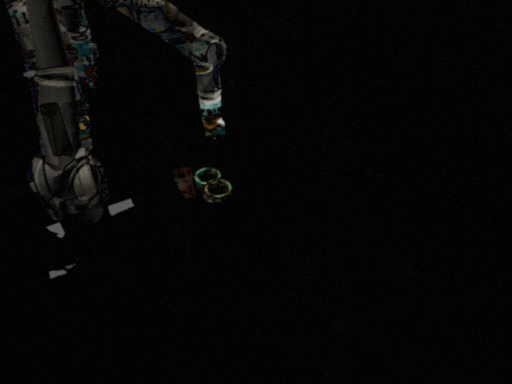

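```bash
python3 -c "
from plant import arm
print(arm.sign_off())"
```

```text
the job is handed in; nothing more can be done
None
```

The job is done and handed in at about 17 s, well inside the 58 s limit. My last checks found nothing wrong.

- **Tape roll:** I put the closed fingers inside the ring and slid it flat along the worktop to the right. It ended about 99 mm from the lever pad's centre. The side camera disagreed with the other two by roughly 12 to 17 mm in y, but by every view the gap is more than 85 mm. The roll stayed level in the pictures.
- **Pressing the lever:** I pressed until it met its stop, where the force rose from about 6 to 33 N and the fingertips were about 21 mm above the worktop. In both the scene and side views the lid's edge was where it should be at about 1.1 rad. I held it there for about 2.6 s.
- **Easing up:** I raised the lever at about 12 mm/s over roughly 3.5 s. The fingers were still in contact, at about 6 N, to within a few millimetres of the top, so it did not spring free. I never measured the lid's speed directly, but at that rate it is well under the slam limit.
- **Final state:** The lid is shut and matches the earlier picture of it closed, and the lever is up. The arm is about 10 cm above the pad, touching nothing. Comparing the first and last side views, only the tape roll and the arm have moved.

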